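Set up a circuit board for the inspection camera and hold the camera up

ROBOT

A 6-joint arm with a two-finger parallel gripper is mounted at the origin on the work surface. World frame = base frame: x ahead of the robot, y to its left, z up, the work surface at z = 0. Lengths are in m, angles in rad, forces in N, time in s.
With the tool pointing down it reaches from about 0.25 to 0.725 m from the base axis. Payload 4 kg.
Tool frame: the origin (TCP) lies midway between the tips of the shut fingers; the grasp point (between the pads) lies 19 mm behind it; z points along the fingers, y is the line along which they close (so a half turn about z gives the same grasp; the last joint's range is limited). The gripper opens to 85 mm and grips with 20 to 120 N. Pads are 22 mm wide; open, the fingers measure 114 mm over their backs; the gripper's body (76 mm by 85 mm) begins 54 mm behind the grasp point. The pads swing forward as they close: fully open they stand 13 mm farther back than shut.
Start: joints at [1.328, 0.241, 0.005, 1.335, 0, 1.571], TCP at [0.12, 0.485, 0.231] pointing down, gripper open.
Joint ranges: [-2.72, 2.72], [-1.05, 1.87], [-1.09, 1.28], [-1.99, 2.15], [-1.42, 1.44], [-3.14, 3.14]. Speed limits (rad/s): [2.79, 2.79, 3.14, 3.14, 3.14, 3.14].

INTERFACE

Orientations are given as a unit quaternion [x, y, z, w].
In Python, from workcell import bot gives the robot as it stands. The module is installed in compiled form; this text tells all that it offers.
- The arm moves only by the tool jog_arm, never from a script. Its argument "deltas" is a list of rows, each an object with "fingers": the opening, from 0 (shut) to 1 (fully open); "delta_pos": the shift along the tool's x, y, z normalised to -1 to 1, where 1 is 300 mm, a list of three; "yaw": the turn about the tool's z normalised to -1 to 1, where 1 is pi/4 rad. A call has 1 to 12 rows; each row is the pose to reach, as a shift and turn from the pose commanded when the call began, along the tool's axes at that moment; what a row does not reach only later rows make up. A row lasts 1/10 s, in which the tool goes at most 50 mm and 8.59 degrees, less where a joint would pass 70% of its speed; a pose out of reach is approached as far as the arm can. A call with a number of a shift or a turn outside -1 to 1 is refused whole. A call with a gripper value outside its range is refused whole. The fingers move at their own pace and stop on an object; the grip force is fixed at half the most. Time passes only in rows, so rows that repeat a pose let the fingers close. It gives the time, the measured TCP pose, the force, the opening and the grip force at its end, in the units of the state.
- bot.get_obs(): the state, without advancing time (a new reading comes with each control period).
- bot.camera(name): name is "scene" or "top" or "wrist"; returns a dict with "image" (420x560x3 uint8, red, green, blue), "range_z" (420x560 float32, m along the optical axis (not along the pixel's ray), 0 where there is no reading), "fx", "fy", "cx", "cy" (pixels), "rvec" (rotation vector, rad) and "tvec" (3), from world to camera coordinates, as OpenCV has them. Camera axes: x right, y down, z forward; pixel columns grow to the right and rows downward; lengths in m; the calibration is good to about 2 mm. The wrist camera is an equidistant fisheye: a pixel r from the principal point sees the ray r / f radians off the axis. A picture is of the moment at which its call begins.
- bot.job_done(): hands the job in; it is judged then, once.
The state is a dict: "clock": time; "joint_pos": joint angles; "joint_vel": joint speeds; "tau": joint torques, N m; "eef_pos": TCP position; "tool_rot": TCP orientation; "ft_force": force on the tool from outside, world axes, zero at the start; "ft_torque": the same for the moment, N m; "grip_width": finger opening in m; "grasp_force": force on a finger pad.
Only numpy, scipy, OpenCV 4.12 (cv2) and the standard library are available. Lean on these libraries where they do the work, as an engineer would, in place of code of your own. Each camera call takes 0.05 s, during which the arm holds its last target. There are 200 camera calls.

TASK

Lay the power board (the circuit board with the finned heatsink) on the sloped copy easel, standoffs down, flat and square, with one long edge down against the ledge: set it down, do not drop it. Then squeeze the release button in the grip on top of the camera column, pull the camera straight up past the first stop to the second stop, and finish while still holding it up there by the grip, because the catch at the second stop is worn and the camera sinks if let go. Leave everything else on the bench where it is.

Things in the scene. Friction and masses are not known exactly. Their poses are not given: they have to be found in the camera images.
- board_mid (a point): Middle of the loose power board, 20 mm above the feet of its standoffs; z up. Its finned aluminium heatsink, in the middle of the top, is 44 mm along x and 32 mm along y and reaches from 9 mm below to 21 mm above this point: grip it across the 32 mm. The circuit board's upper face is 9 mm below this point.
- easel_deck: Sloped aluminium plate of the copy easel, fixed, tilted 25 deg: 120 mm up the slope (x), 130 mm wide (y, along the ledge), z out of the face. Origin: centre of its upper face, 50 mm above the bench. Ledge along the lower edge, x -60 to -54 mm, 12 mm above the face. With the board's long edge against it, board_mid is at x = -22, z = 20 mm here.
- camera_grip (a point): Centre of the black upright grip on top of the camera column, riding with it: 26 (x) x 24 (y) x 60 mm tall, z up. In its -y side the grey release button, 15 mm wide, 40 mm tall, 8 mm proud: 32 mm across y, 25 mm squeezed. Fingers closing along y press it. A 36 mm square head block tops out 36 mm below this point; the camera hangs below that in front (-x). Stand fixed.
- camera_mast (a joint): How far the column is drawn straight up, m: 0 fully down, catch in; 0.05 first stop (the catch drops in if the button is out); 0.1 second stop, the end of travel, where the worn catch does not bite. Mast and camera weigh about 0.4 kg, with 0.5 N of friction.
- release (a joint): Release button, m: 0 out, 0.007 fully in (about 5 N). The catch is free once it is in by 0.004; with the button out the column is locked at 0 and at the first stop.
- power_board: Origin of the power board (0.14 kg), under its middle at the standoffs' feet: green circuit board, 64 mm along x, 96 mm along y, 3 mm thick, on four brass standoffs 8 mm tall; small parts up to 12 mm above the board beside the heatsink. It lies feet down at the right or at the front left; the relay board lies in the other place.
- relay_board: Bystander: green circuit board of the same size with four black relay blocks 16 mm tall and no heatsink, 27 mm tall in all. Origin under its middle.
- screwdriver: Bystander: screwdriver lying on the bench between robot and easel, origin under its middle, long axis x.
- tape_roll: Bystander: roll of tape, 84 mm across, 24 mm tall, lying flat left of the front. Origin under its centre.
- flux_jar: Bystander: small jar, 48 mm across, 55 mm tall. Origin under its centre.
- water_bottle: Bystander: clear bottle, 64 mm across, 170 mm tall, far left. Origin under its centre.
- multimeter: Bystander: multimeter 150 x 75 x 34 mm, on the right. Origin under its centre.
- pliers: Bystander: pliers lying on the left, about 160 mm long, 16 mm tall. Origin under the pivot.
Things that resemble listed ones, but are neither listed nor needed, are in the scene too. Leave any red look-alike of the part that bears easel_deck alone. Leave any purple look-alike of the power_board alone.

How it is judged:
By the outcome, as a careful person would: the job done as asked, in the order asked, and still so for the second after the job is handed in, while the arm keeps its last pose, push and grip.
It also fails if it takes over 54 s, if anything falls off the work surface, if the arm or the gripper's body presses on something with over 40 N, if the wrist force passes 120 N, or if a joint passes its speed limit or range.

## Working session

There is one attempt and no reset: what is moved stays moved. The work goes in short steps, Python scripts to look and compute and a tool call to move; the robot and the scene stay as the last step left them, time stands still between calls to the robot, and variables do not carry over. Pictures are saved under pics/ and viewed, at most 13 in all, crops included, and the job is handed in when it is done.

Besides the shell and the picture viewer there is one more tool, called after "Emit:" in YAML: its name, and indented under it one key for each argument. jog_arm: Moves the arm, as the interface text tells. Scaled input: -1 to 1 covers 300 mm each way for a shift and pi/4 rad each way for a turn. Its arguments: {"type":"object","properties":{"deltas":{"type":"array","items":{"type":"object","properties":{"fingers":{"type":"number"},"delta_pos":{"type":"array","items":{"type":"number"}},"yaw":{"type":"number"}}}}},"required":["deltas"]}

```bash
mkdir -p pics; cat > h.py <<'E'
import numpy as np, cv2
from workcell import bot
def cam(n):
    c=bot.camera(n); R=cv2.Rodrigues(np.array(c['rvec'],float))[0]; t=np.array(c['tvec'],float).ravel()
    return c,R,t
def cloud(c,R,t):
    z=c['range_z'].astype(float); v,u=np.mgrid[:z.shape[0],:z.shape[1]]
    P=np.stack([(u-c['cx'])/c['fx']*z,(v-c['cy'])/c['fy']*z,z],-1)
    W=(P-t)@R; W[z<=0]=np.nan
    return W
def save(n,im,k=1): cv2.imwrite('pics/'+n,cv2.resize(im[...,::-1],None,fx=k,fy=k))
E
python3 - <<'E'
from h import *
for n in('top','scene'):
    c,R,t=cam(n); save(n+'1.png',c['image'],1.4); np.savez(n+'.npz',im=c['image'],W=cloud(c,R,t)); print(n,-R.T@t)
print(bot.get_obs())
E
```

```text
top [ 0.24931338 -0.03993983  1.57557629]
scene [ 1.74443943 -0.21199646  1.07418782]
{'clock': 0.1, 'joint_pos': array([1.32797861e+00, 2.41334017e-01, 3.86516888e-03, 1.33521198e+00,
       8.00240804e-07, 1.57083855e+00]), 'joint_vel': array([-0.00015571, -0.00125982,  0.00203503, -0.00070182, -0.00062507,
        0.00103103]), 'tau': array([-6.33322361e-05, -3.73139012e+01,  2.53010201e+01,  1.08654253e-02,
       -6.54166206e-05,  2.79491353e-06]), 'eef_pos': array([0.12008263, 0.48478137, 0.23050617]), 'tool_rot': array([ 1.21131717e-01,  9.92635995e-01, -9.35270255e-04, -1.14494361e-04]), 'ft_force': array([-0.07887635,  0.16728295,  0.03926591]), 'ft_torque': array([ 0.01650743, -0.05010349,  0.02245428]), 'grasp_force': 0.0, 'grip_width': 0.08530133192433514}
```

View pics/top1.png

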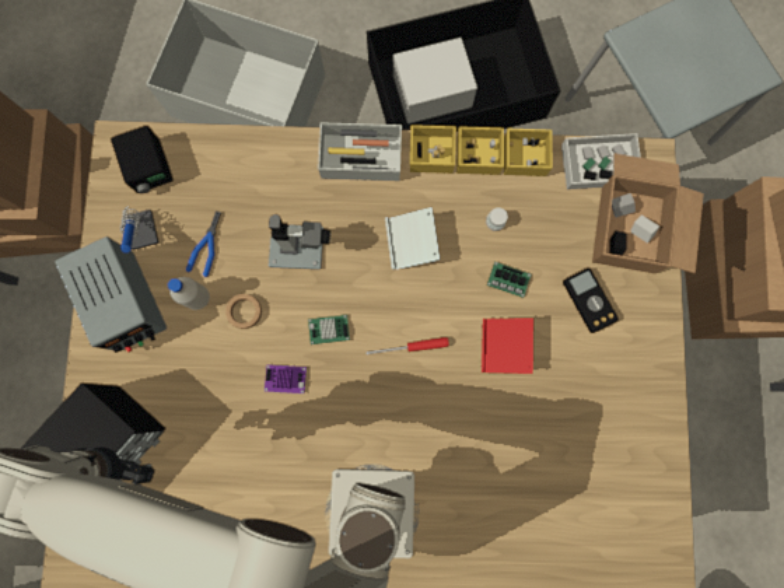

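View pics/scene1.png

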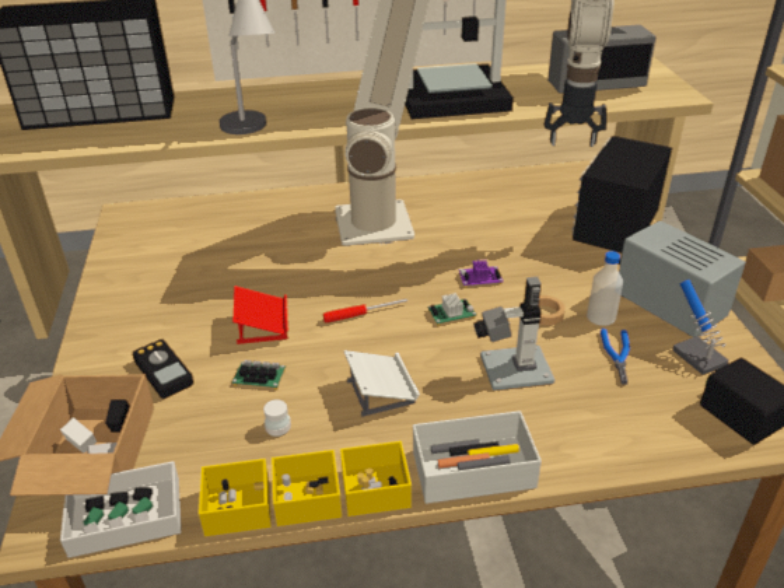

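The top view shows the power board at (329,329), the white easel at (413,238), the camera stand at (290,240) with its grip near (277,225), and red and purple look-alikes. The scene view agrees. Next I measure them from the depth data.

```bash
python3 - <<'E'
from h import *
d=np.load('top.npz'); W=d['W']; im=d['im'].astype(int)
def reg(x0,y0,x1,y1):
    s=np.s_[int(y0/1.4):int(y1/1.4),int(x0/1.4):int(x1/1.4)]; return W[s].reshape(-1,3),im[s].reshape(-1,3)
def rect(p): 
    r=cv2.minAreaRect((p[:,:2]*1000).astype(np.float32)); return np.round(r[0],1),np.round(r[1],1),round(r[2],1)
P,C=reg(300,305,360,350)
m=(P[:,2]>.006); print('board all',m.sum(),rect(P[m]))
g=m&(C[:,1]>C[:,0]+15); print('green',rect(P[g]))
m=P[:,2]>.033; print('heatsink',m.sum(),rect(P[m]),P[m,2].max())
P,C=reg(375,200,450,280)
m=P[:,2]>.015; print('easel',m.sum(),rect(P[m]))
Q=P[m]
for _ in range(5):
    A=np.c_[Q[:,:2],np.ones(len(Q))]; k=np.linalg.lstsq(A,Q[:,2],rcond=None)[0]; r=Q[:,2]-A@k; Q=Q[abs(r)<max(.002,1.5*r.std())]
print('plane',k,np.degrees(np.arctan(np.hypot(*k[:2]))),np.degrees(np.arctan2(k[1],k[0])),len(Q),rect(Q),Q[:,2].mean())
rr=P[m][:,2]-np.c_[P[m][:,:2],np.ones(m.sum())]@k; b=P[m][rr>.006]; print('ledge',len(b),b.mean(0) if len(b) else '',rect(b) if len(b)>2 else'')
P,C=reg(262,205,340,275)
for lo,hi in((.1,.14),(.14,.17),(.17,.2),(.2,.23),(.23,.26),(.26,.3)):
    m=(P[:,2]>lo)&(P[:,2]<hi); print(lo,m.sum(),rect(P[m]) if m.sum()>2 else '')
m=(P[:,2]<.03)&(C.max(1)<170)&(abs(C[:,0]-C[:,2])<15)&(P[:,2]>.004); print('base',rect(P[m]))
E
```

```text
board all 540 (array([429.9, 118.2]), array([109.7, 144.2]), 1.6)
green (array([422.2, 119. ]), array([60.3, 91.5]), 8.6)
heatsink 82 (array([423.4, 117.9]), array([43.5, 32. ]), 8.5) 0.048658637276667575
easel 1283 (array([645.8, -77.1]), array([132.9, 114.3]), 9.7)
plane [ 0.07214677 -0.45186216 -0.03229082] 24.588149446123726 -80.92841507945977 625 (array([647.3, -80.2]), array([130.6, 107. ]), 9.3) 0.05113709146674156
ledge 135 [ 0.64398506 -0.0493582   0.04675498] (array([645. , -74.4]), array([129.8, 111. ]), 8.4)
0.1 145 (array([614.6, 171.9]), array([ 54.3, 126.1]), 21.1)
0.14 364 (array([627.7, 179.3]), array([123.7,  57.1]), 86.7)
0.17 33 (array([621.9, 218.7]), array([16.6, 30.7]), 38.1)
0.2 94 (array([630.6, 224. ]), array([26.4, 31.3]), 86.7)
0.23 6 (array([625., 221.]), array([12.7, 25.4]), 48.2)
0.26 0 
base (array([626.3, 208.6]), array([127.7, 108.1]), 88.9)
```

```bash
cat >> h.py <<'E'
from scipy.spatial.transform import Rotation as Ro
def go(x,y,z,psi):
    """normalised delta to TCP xyz with closing-axis world yaw psi (deg)"""
    o=bot.get_obs(); R=Ro.from_quat(o['tool_rot']).as_matrix()
    d=R.T@(np.array([x,y,z])-o['eef_pos'])/.3
    p=np.degrees(np.arctan2(R[1,1],R[0,1])); dy=(psi-p+90)%180-90
    print('t',round(o['clock'],2),'at',o['eef_pos'].round(4),'psi',round(p,2),'tilt',R[2].round(3),'F',o['ft_force'].round(1),'w',round(o['grip_width'],4),round(o['grasp_force'],1))
    print('delta',d.round(4),'yaw',round(-dy/45,3),'(deg',round(dy,1),')')
E
python3 -c "
from h import *
go(.27,.30,.23,98.5); go(.423,.118,.18,98.5)"
```

```text
t 0.1 at [0.1201 0.4848 0.2305] psi 76.09 tilt [ 0.    -0.002 -1.   ] F [-0.1  0.2  0. ] w 0.0853 0.0
delta [-0.6332 -0.4777  0.0026] yaw -0.498 (deg 22.4 )
t 0.1 at [0.1201 0.4848 0.2305] psi 76.09 tilt [ 0.    -0.002 -1.   ] F [-0.1  0.2  0. ] w 0.0853 0.0
delta [-1.2741 -0.9436  0.1701] yaw -0.498 (deg 22.4 )
```

Emit:
jog_arm:
  deltas:
    - {"delta_pos": [-0.95,-0.7,0],"yaw": -0.5,"fingers": 1}
    - {"delta_pos": [-0.95,-0.7,0],"yaw": -0.5,"fingers": 1}
    - {"delta_pos": [-0.95,-0.7,0],"yaw": -0.5,"fingers": 1}
    - {"delta_pos": [-0.95,-0.7,0],"yaw": -0.5,"fingers": 1}
    - {"delta_pos": [-0.95,-0.7,0],"yaw": -0.5,"fingers": 1}
    - {"delta_pos": [-0.95,-0.7,0],"yaw": -0.5,"fingers": 1}
    - {"delta_pos": [-0.95,-0.7,0],"yaw": -0.5,"fingers": 1}
    - {"delta_pos": [-0.95,-0.7,0],"yaw": -0.5,"fingers": 1}

```text
clock: 0.9
eef_pos: [0.3484, 0.2094, 0.2311]
tool_rot: [-0.072, 0.997, -0.001, 0.0]
ft_force: [-0.1, 0.8, -0.0]
grip_width: 0.0854
grasp_force: 0.0
```

```bash
python3 -c "
from h import *
go(.423,.118,.15,98.5)"
```

```text
t 0.9 at [0.3484 0.2094 0.2311] psi 98.23 tilt [-0.    -0.001 -1.   ] F [-0.1  0.8 -0. ] w 0.0854 0.0
delta [-0.2026 -0.3367  0.2708] yaw -0.006 (deg 0.3 )
```

Emit:
jog_arm:
  deltas:
    - {"delta_pos": [-0.2,-0.335,0.2],"yaw": -0.006,"fingers": 1}
    - {"delta_pos": [-0.2,-0.335,0.2],"yaw": -0.006,"fingers": 1}
    - {"delta_pos": [-0.2,-0.335,0.2],"yaw": -0.006,"fingers": 1}
    - {"delta_pos": [-0.2,-0.335,0.2],"yaw": -0.006,"fingers": 1}
    - {"delta_pos": [-0.2,-0.335,0.2],"yaw": -0.006,"fingers": 1}

```text
clock: 1.4
eef_pos: [0.4202, 0.122, 0.1707]
tool_rot: [-0.076, 0.997, -0.0, -0.001]
ft_force: [0.1, 0.4, 0.2]
grip_width: 0.0852
grasp_force: 0.0
```

```bash
python3 - <<'E'
from h import *
go(.423,.118,.05,98.5)
c,R,t=cam('wrist'); save('w1.png',c['image'],1.4); print(c['fx'],c['cx'],c['cy'],-R.T@t,R.round(3).tolist())
E
```

```text
t 1.4 at [0.4202 0.122  0.1707] psi 98.76 tilt [ 0.002  0.    -1.   ] F [0.1 0.4 0.2] w 0.0852 0.0
delta [-0.0081 -0.0147  0.4023] yaw 0.006 (deg -0.3 )
325.19226210127806 285.1361379615025 208.97136535455928 [0.34508576 0.11053079 0.31338437] [[-0.152, 0.988, 0.001], [0.944, 0.145, 0.298], [0.294, 0.046, -0.955]]
```

View pics/w1.png

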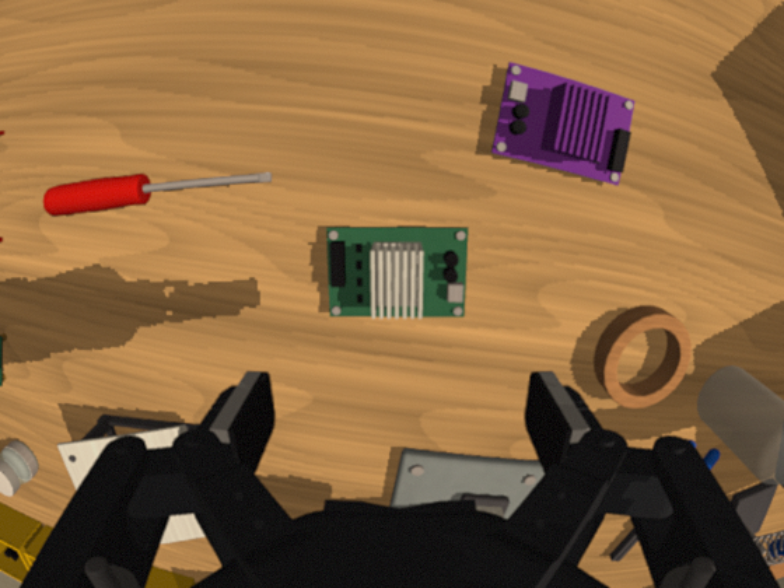

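The wrist view shows the board centred at (397,272), with its heatsink across (370–424, 243–318). Tiny chips sit close on the left side (360,275) and capacitors on the right (450,265). I'll refine the heatsink pose from this view.

```bash
cat >> h.py <<'E'
def wcloud(c,R,t):
    z=c['range_z'].astype(float); v,u=np.mgrid[:z.shape[0],:z.shape[1]]
    a=(u-c['cx'])/c['fx']; b=(v-c['cy'])/c['fy']; r=np.hypot(a,b)+1e-9; k=np.tan(np.minimum(r,1.5))/r
    W=(np.stack([a*k*z,b*k*z,z],-1)-t)@R; W[z<=0]=np.nan
    return W
def rect(p): 
    r=cv2.minAreaRect((p[:,:2]*1000).astype(np.float32)); return np.round(r[0],1),np.round(r[1],1),round(r[2],1)
E
python3 - <<'E'
from h import *
c,R,t=cam('wrist'); W=wcloud(c,R,t); im=c['image'].astype(int)
s=np.s_[150:240,220:350]; P=W[s].reshape(-1,3); C=im[s].reshape(-1,3)
m=P[:,2]>.034; print('hs',m.sum(),rect(P[m]),np.percentile(P[m,2],[5,50,95]))
m=(P[:,2]>.006)&(P[:,2]<.015); print('pcb',m.sum(),rect(P[m]),np.median(P[m,2]),'bench',np.median(P[:,2]))
go(.423,.118,.018,98.5)
E
```

```text
hs 919 (array([424.4, 121.6]), array([43.7, 32. ]), 9.0) [0.03763819 0.04083361 0.04202721]
pcb 3865 (array([424.3, 120.9]), array([64. , 96.3]), 8.3) 0.010976890164128528 bench nan
t 1.5 at [0.4204 0.1232 0.1717] psi 98.91 tilt [-0.  0. -1.] F [-0.2 -0.2  0. ] w 0.0851 0.0
delta [-0.0058 -0.0185  0.5122] yaw 0.009 (deg -0.4 )
```

```bash
python3 -c "
from h import *
go(.4243,.121,.018,98.5)"
```

```text
t 1.5 at [0.4204 0.1232 0.1717] psi 98.91 tilt [-0.  0. -1.] F [-0.2 -0.2  0. ] w 0.0851 0.0
delta [-0.0116 -0.0093  0.5122] yaw 0.009 (deg -0.4 )
```

Emit:
jog_arm:
  deltas:
    - {"delta_pos": [-0.012,-0.009,0.1],"yaw": 0.009,"fingers": 0.7}
    - {"delta_pos": [-0.012,-0.009,0.25],"yaw": 0.009,"fingers": 0.7}
    - {"delta_pos": [-0.012,-0.009,0.36],"yaw": 0.009,"fingers": 0.65}
    - {"delta_pos": [-0.012,-0.009,0.42],"yaw": 0.009,"fingers": 0.65}
    - {"delta_pos": [-0.012,-0.009,0.46],"yaw": 0.009,"fingers": 0.65}
    - {"delta_pos": [-0.012,-0.009,0.49],"yaw": 0.009,"fingers": 0.65}
    - {"delta_pos": [-0.012,-0.009,0.512],"yaw": 0.009,"fingers": 0.65}
    - {"delta_pos": [-0.012,-0.009,0.512],"yaw": 0.009,"fingers": 0.65}
    - {"delta_pos": [-0.012,-0.009,0.512],"yaw": 0.009,"fingers": 0.65}

```text
clock: 2.4
eef_pos: [0.4251, 0.1209, 0.0183]
tool_rot: [-0.074, 0.997, 0.0, 0.001]
ft_force: [0.4, 0.4, 0.4]
grip_width: 0.0554
grasp_force: 0.0
```

```bash
python3 - <<'E'
from h import *
go(.4243,.121,.018,98.5)
c,R,t=cam('wrist'); save('w2.png',c['image'][130:420,130:430],2)
E
```

```text
t 2.4 at [0.4251 0.1209 0.0183] psi 98.48 tilt [-0.001  0.    -1.   ] F [0.4 0.4 0.4] w 0.0554 0.0
delta [0.0025 0.0009 0.0009] yaw -0.0 (deg 0.0 )
```

View pics/w2.png

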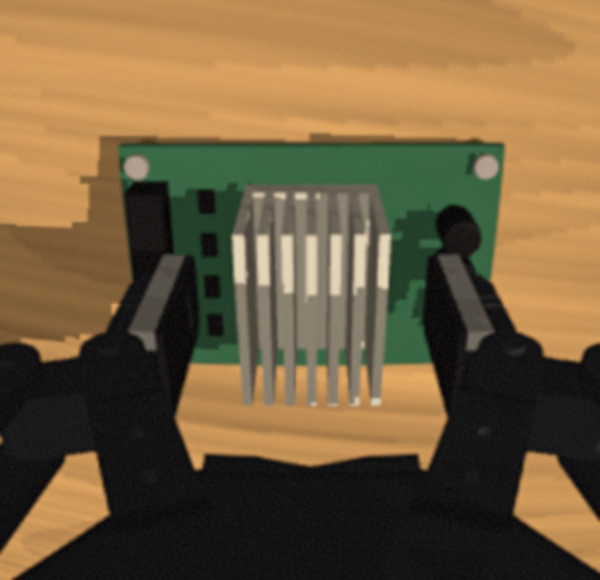

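The fingers straddle the heatsink (235–390) symmetrically and clear the parts. Now I'll close.

Emit:
jog_arm:
  deltas:
    - {"delta_pos": [0,0,0],"fingers": 0.45}
    - {"delta_pos": [0,0,0],"fingers": 0.4}
    - {"delta_pos": [0,0,0],"fingers": 0.3}
    - {"delta_pos": [0,0,0],"fingers": 0.2}
    - {"delta_pos": [0,0,0],"fingers": 0.0}
    - {"delta_pos": [0,0,0],"fingers": 0.0}
    - {"delta_pos": [0,0,0],"fingers": 0.0}
    - {"delta_pos": [0,0,-0.03],"fingers": 0.0}
    - {"delta_pos": [0,0,-0.1],"fingers": 0.0}
    - {"delta_pos": [0,0,-0.25],"fingers": 0.0}
    - {"delta_pos": [0,0,-0.4],"fingers": 0.0}
    - {"delta_pos": [0,0,-0.5],"fingers": 0.0}

```text
invalid input at $.deltas[0]: expected keys fingers, delta_pos, yaw
```

```bash
python3 - <<'E'
from h import *
import math
# deck estimate from the top view
d=np.load('top.npz'); W=d['W'];im=d['im'].astype(int)
a=np.radians(25); yaw=np.radians(-80.9)
print('deck frame guess'); 
X=np.array([np.cos(a)*np.cos(yaw),np.cos(a)*np.sin(yaw),np.sin(a)]); Y=np.array([-np.sin(yaw),np.cos(yaw),0]); Z=np.cross(X,Y)
print(X,Y,Z)
go(.55,.02,.2,9)
E
```

```text
deck frame guess
[ 0.14333989 -0.89490082  0.42261826] [0.98741381 0.15815807 0.        ] [-0.06684049  0.41729911  0.90630779]
t 2.45 at [0.4253 0.1208 0.0184] psi 98.47 tilt [-0.001  0.    -1.   ] F [ 1.   0.3 -0.4] w 0.0555 0.0
delta [-0.3626 -0.3935 -0.6048] yaw 1.988 (deg -89.5 )
```

Emit:
jog_arm:
  deltas:
    - {"delta_pos": [0,0,0],"yaw": 0,"fingers": 0.45}
    - {"delta_pos": [0,0,0],"yaw": 0,"fingers": 0.4}
    - {"delta_pos": [0,0,0],"yaw": 0,"fingers": 0.3}
    - {"delta_pos": [0,0,0],"yaw": 0,"fingers": 0.2}
    - {"delta_pos": [0,0,0],"yaw": 0,"fingers": 0.0}
    - {"delta_pos": [0,0,0],"yaw": 0,"fingers": 0.0}
    - {"delta_pos": [0,0,0],"yaw": 0,"fingers": 0.0}
    - {"delta_pos": [0,0,-0.03],"yaw": 0,"fingers": 0.0}
    - {"delta_pos": [0,0,-0.1],"yaw": 0,"fingers": 0.0}
    - {"delta_pos": [0,0,-0.25],"yaw": 0,"fingers": 0.0}
    - {"delta_pos": [0,0,-0.4],"yaw": 0,"fingers": 0.0}
    - {"delta_pos": [0,0,-0.5],"yaw": 0,"fingers": 0.0}

```text
clock: 3.65
eef_pos: [0.4253, 0.1206, 0.1709]
tool_rot: [-0.074, 0.997, 0.0, 0.001]
ft_force: [1.6, -0.0, -3.0]
grip_width: 0.0308
grasp_force: 59.7
```

```bash
python3 - <<'E'
from h import *
go(.55,.02,.2,9)
E
```

```text
t 3.65 at [0.4253 0.1206 0.1709] psi 98.45 tilt [-0.003  0.    -1.   ] F [ 1.6 -0.  -3. ] w 0.0308 59.7
delta [-0.3621 -0.3925 -0.0961] yaw 1.988 (deg -89.4 )
```

Emit:
jog_arm:
  deltas:
    - {"delta_pos": [-0.1,-0.13,-0.1],"yaw": 1,"fingers": 0}
    - {"delta_pos": [-0.1,-0.13,-0.1],"yaw": 1,"fingers": 0}
    - {"delta_pos": [-0.1,-0.13,-0.1],"yaw": 1,"fingers": 0}
    - {"delta_pos": [-0.1,-0.13,-0.1],"yaw": 1,"fingers": 0}
    - {"delta_pos": [-0.1,-0.13,-0.1],"yaw": 1,"fingers": 0}
    - {"delta_pos": [-0.1,-0.13,-0.1],"yaw": 1,"fingers": 0}

```text
clock: 4.25
eef_pos: [0.4596, 0.086, 0.1977]
tool_rot: [0.315, 0.949, -0.0, -0.0]
ft_force: [0.3, 0.6, -1.5]
grip_width: 0.0309
grasp_force: 60.0
```

```bash
python3 - <<'E'
from h import *
go(.50,.04,.2,9)
E
```

```text
t 4.25 at [0.4596 0.086  0.1977] psi 53.24 tilt [ 0.001 -0.001 -1.   ] F [ 0.3  0.6 -1.5] w 0.0309 60.0
delta [-0.1998 -0.0422 -0.0078] yaw 0.983 (deg -44.2 )
```

Emit:
jog_arm:
  deltas:
    - {"delta_pos": [-0.2,-0.04,-0.01],"yaw": 0.98,"fingers": 0}
    - {"delta_pos": [-0.2,-0.04,-0.01],"yaw": 0.98,"fingers": 0}
    - {"delta_pos": [-0.2,-0.04,-0.01],"yaw": 0.98,"fingers": 0}
    - {"delta_pos": [-0.2,-0.04,-0.01],"yaw": 0.98,"fingers": 0}
    - {"delta_pos": [-0.2,-0.04,-0.01],"yaw": 0.98,"fingers": 0}
    - {"delta_pos": [-0.2,-0.04,-0.01],"yaw": 0.98,"fingers": 0}
    - {"delta_pos": [-0.2,-0.04,-0.01],"yaw": 0.98,"fingers": 0}

```text
clock: 4.95
eef_pos: [0.5008, 0.0409, 0.2006]
tool_rot: [0.646, 0.763, -0.0, -0.0]
ft_force: [0.0, 0.4, -1.1]
grip_width: 0.0313
grasp_force: 60.0
```

```bash
python3 - <<'E'
from h import *
go(.65,.03,.2,9.2)
c,R,t=cam('wrist'); save('w3.png',c['image'],1.4); W=wcloud(c,R,t); np.savez('w3.npz',im=c['image'],W=W)
E
```

```text
t 4.95 at [0.5008 0.0409 0.2006] psi 9.49 tilt [ 0.    -0.001 -1.   ] F [ 0.   0.4 -1.1] w 0.0313 60.0
delta [-0.1177  0.4845  0.0018] yaw 0.006 (deg -0.3 )
```

View pics/w3.png

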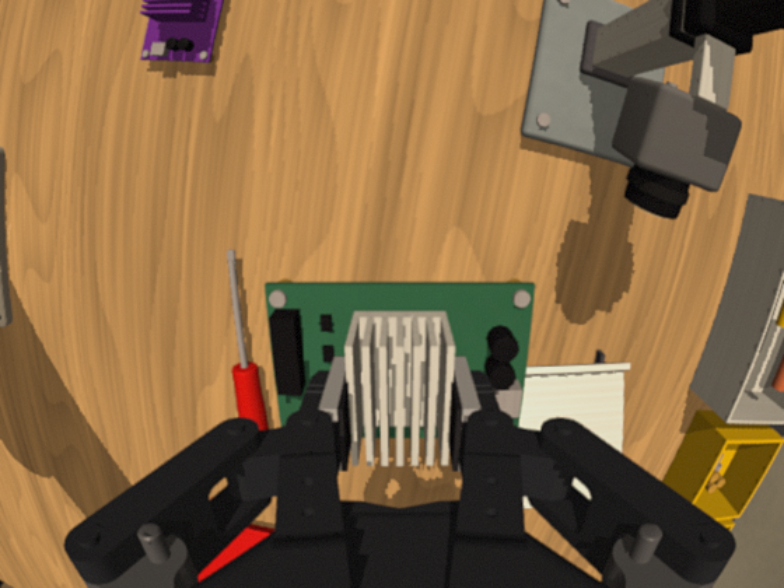

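The held board is level and the easel shows at the lower right, its ledge running (525,375)–(630,367). I'll measure the deck plane and ledge here.

```bash
python3 - <<'E'
from h import *
d=np.load('w3.npz'); W=d['W']
s=np.s_[235:345,378:460]; P=W[s].reshape(-1,3); P=P[np.isfinite(P[:,0])&(P[:,2]>.012)&(P[:,2]<.11)]
Q=P[(P[:,1]<-.05)&(P[:,1]>-.125)]
for _ in range(6):
    A=np.c_[Q[:,:2],np.ones(len(Q))]; k=np.linalg.lstsq(A,Q[:,2],rcond=None)[0]; r=Q[:,2]-A@k; Q=Q[abs(r)<max(.0015,2*r.std())]
print('plane',k,len(Q),np.degrees(np.arctan(np.hypot(*k[:2]))),np.degrees(np.arctan2(k[1],k[0])))
T=np.load('top.npz')['W'][142:200,268:322].reshape(-1,3); 
for nm,S in(('wrist',P),('top',T[np.isfinite(T[:,0])&(T[:,2]>.012)])):
    yaw=np.radians(-80.7); a=np.radians(25)
    e=np.array([np.cos(yaw),np.sin(yaw)]); w=np.array([-e[1],e[0]])
    u=S[:,:2]@e; v=S[:,:2]@w
    n=np.array([-np.sin(a)*e[0],-np.sin(a)*e[1],np.cos(a)]); hn=S@n
    m0=np.median(hn[(abs(u-np.median(u))<.03)]); print(nm,'h',m0,'u',np.percentile(u,[.5,1,99,99.5]),'v',np.percentile(v,[.5,1,99,99.5]))
    for b in np.arange(u.min(),u.max(),.004):
        q=(u>=b)&(u<b+.004); 
        if q.sum()>3: print(round(b,3),q.sum(),np.round(np.percentile(hn[q]-m0,[10,50,90])*1000,1),np.round(np.percentile(S[q,2],50),4), np.round(v[q].min(),3),np.round(v[q].max(),3))
    L=S[(hn-m0>.008)&(hn-m0<.016)]; print('ledge top',len(L),L.mean(0),np.degrees(np.arctan(np.polyfit(L[:,0],L[:,1],1)[0])))
E
```

```text
plane [ 0.07374564 -0.45779809 -0.03271589] 1004 24.877145672745115 -80.8489691137609
wrist h -0.030559673136521682 u [0.12034499 0.12052331 0.189577   0.19289412] v [0.60509299 0.60579583 0.69119661 0.69167945]
0.12 323 [ 8.  11.7 12.7] 0.036 0.602 0.691
0.124 77 [10.4 11.6 12.2] 0.0372 0.602 0.69
0.128 86 [-1.   0.   0.9] 0.0274 0.606 0.69
0.132 259 [-1.2 -0.1  0.9] 0.0285 0.605 0.691
0.136 251 [-1.  -0.1  0.8] 0.0304 0.605 0.692
0.14 256 [-1.1 -0.1  0.8] 0.0322 0.605 0.692
0.144 259 [-1.1 -0.2  0.7] 0.0341 0.606 0.692
0.148 255 [-1.  0.  1.] 0.0361 0.606 0.691
0.152 256 [-1.  -0.1  0.8] 0.0379 0.606 0.692
0.156 250 [-1.1 -0.1  0.7] 0.0397 0.606 0.692
0.16 251 [-1.2 -0.1  0.9] 0.0416 0.606 0.691
0.164 186 [-1.  -0.2  0.8] 0.0433 0.606 0.693
0.168 131 [-1.2 -0.2  0.8] 0.0452 0.606 0.691
0.172 89 [-1.1 -0.4  0.8] 0.047 0.655 0.691
0.176 77 [-1.1 -0.1  0.9] 0.049 0.66 0.691
0.18 55 [-1.  -0.2  1.1] 0.0509 0.667 0.692
0.184 40 [-1.4 -0.5  0.2] 0.0523 0.675 0.692
0.188 24 [-1.5 -0.5  0.6] 0.0543 0.68 0.692
0.192 9 [-0.9 -0.5  0.7] 0.0562 0.688 0.692
0.212 7 [-1.9 -0.1  0.9] 0.0655 0.647
[... 907 characters left out ...]
63 0.69
0.183 43 [-3.5 -0.   3.9] 0.0515 0.562 0.688
0.187 45 [-2.6  0.9  3.9] 0.0541 0.563 0.691
0.191 45 [-5.5  0.4  4.1] 0.0557 0.564 0.688
0.195 47 [-3.3  0.5  3.9] 0.057 0.561 0.69
0.199 46 [-3.9  0.1  3.6] 0.0583 0.561 0.69
0.203 45 [-6.9 -1.2  2.6] 0.0592 0.562 0.691
0.207 45 [-3.6  0.   4.3] 0.0623 0.563 0.687
0.211 45 [-3.8 -0.2  3.7] 0.0635 0.56 0.687
0.215 50 [-2.8  1.4  4.5] 0.0672 0.563 0.69
0.219 45 [-3.4 -0.5  3.7] 0.0674 0.561 0.69
0.223 47 [-4.6 -0.2  3.5] 0.0697 0.563 0.687
0.227 49 [-2.7  0.4  4.9] 0.0724 0.559 0.69
0.231 46 [-2.7  0.4  4.9] 0.0738 0.563 0.689
0.235 28 [-3.  -0.6  2.9] 0.0742 0.569 0.687
ledge top 73 [ 0.64151124 -0.03367897  0.04109026] 11.429755278196732
```

```bash
cat >> h.py <<'E'
def uv(u,v,z,psi=9.3):
    e=np.array([.1616,-.9869]); w=np.array([.9869,.1616]); p=u*e+v*w; go(p[0],p[1],z,psi)
    q=bot.get_obs()['eef_pos']; print('u',round(q[:2]@e,4),'v',round(q[:2]@w,4))
E
python3 -c "
from h import *
uv(.1575,.627,.20);uv(.1575,.627,.085)"
```

```text
t 5.0 at [0.5009 0.0409 0.2007] psi 9.49 tilt [ 0. -0. -1.] F [ 0.2  0.5 -2. ] w 0.0308 60.0
delta [-0.3911  0.4191  0.0021] yaw 0.004 (deg -0.2 )
u 0.0406 v 0.5009
t 5.0 at [0.5009 0.0409 0.2007] psi 9.49 tilt [ 0. -0. -1.] F [ 0.2  0.5 -2. ] w 0.0308 60.0
delta [-0.3911  0.4193  0.3854] yaw 0.004 (deg -0.2 )
u 0.0406 v 0.5009
```

Emit:
jog_arm:
  deltas:
    - {"delta_pos": [-0.391,0.419,0],"yaw": 0.004,"fingers": 0}
    - {"delta_pos": [-0.391,0.419,0],"yaw": 0.004,"fingers": 0}
    - {"delta_pos": [-0.391,0.419,0],"yaw": 0.004,"fingers": 0}
    - {"delta_pos": [-0.391,0.419,0],"yaw": 0.004,"fingers": 0}
    - {"delta_pos": [-0.391,0.419,0.1],"yaw": 0.004,"fingers": 0}
    - {"delta_pos": [-0.391,0.419,0.2],"yaw": 0.004,"fingers": 0}
    - {"delta_pos": [-0.391,0.419,0.3],"yaw": 0.004,"fingers": 0}
    - {"delta_pos": [-0.391,0.419,0.36],"yaw": 0.004,"fingers": 0}
    - {"delta_pos": [-0.391,0.419,0.385],"yaw": 0.004,"fingers": 0}
    - {"delta_pos": [-0.391,0.419,0.385],"yaw": 0.004,"fingers": 0}
    - {"delta_pos": [-0.391,0.419,0.385],"yaw": 0.004,"fingers": 0}

```text
clock: 6.1
eef_pos: [0.645, -0.0544, 0.0863]
tool_rot: [0.648, 0.762, 0.001, 0.001]
ft_force: [-0.8, -0.6, -1.4]
grip_width: 0.0308
grasp_force: 60.3
```

```bash
python3 - <<'E'
from h import *
uv(.1567,.627,.0717); uv(.1465,.627,.056)
E
```

```text
t 6.1 at [ 0.645  -0.0544  0.0863] psi 9.21 tilt [-0.     0.002 -1.   ] F [-0.8 -0.6 -1.4] w 0.0308 60.3
delta [ 0.004  -0.0025  0.0488] yaw -0.002 (deg 0.1 )
u 0.1579 v 0.6278
t 6.1 at [ 0.645  -0.0544  0.0863] psi 9.21 tilt [-0.     0.002 -1.   ] F [-0.8 -0.6 -1.4] w 0.0308 60.3
delta [ 0.0381 -0.0027  0.1011] yaw -0.002 (deg 0.1 )
u 0.1579 v 0.6278
```

Emit:
jog_arm:
  deltas:
    - {"delta_pos": [0.004,-0.003,0.02],"yaw": 0,"fingers": 0}
    - {"delta_pos": [0.004,-0.003,0.035],"yaw": 0,"fingers": 0}
    - {"delta_pos": [0.004,-0.003,0.045],"yaw": 0,"fingers": 0}
    - {"delta_pos": [0.006,-0.003,0.05],"yaw": 0,"fingers": 0}
    - {"delta_pos": [0.01,-0.003,0.056],"yaw": 0,"fingers": 0}
    - {"delta_pos": [0.014,-0.003,0.062],"yaw": 0,"fingers": 0}
    - {"delta_pos": [0.014,-0.003,0.062],"yaw": 0,"fingers": 0}

```text
clock: 6.8
eef_pos: [0.644, -0.0507, 0.0695]
tool_rot: [0.648, 0.761, 0.001, 0.002]
ft_force: [-2.6, -0.4, 8.5]
grip_width: 0.031
grasp_force: 61.8
```

```bash
python3 - <<'E'
from h import *
uv(.1465,.627,.056)
E
```

```text
t 6.8 at [ 0.644  -0.0507  0.0695] psi 9.17 tilt [-0.002  0.004 -1.   ] F [-2.6 -0.4  8.5] w 0.031 61.8
delta [ 0.0253 -0.0015  0.045 ] yaw -0.003 (deg 0.1 )
u 0.1541 v 0.6274
```

Emit:
jog_arm:
  deltas:
    - {"delta_pos": [0.006,-0.001,0.01],"yaw": 0,"fingers": 0}
    - {"delta_pos": [0.012,-0.001,0.02],"yaw": 0,"fingers": 0}
    - {"delta_pos": [0.016,-0.001,0.028],"yaw": 0,"fingers": 0}
    - {"delta_pos": [0.016,-0.001,0.028],"yaw": 0,"fingers": 0}

```text
clock: 7.2
eef_pos: [0.6435, -0.045, 0.0633]
tool_rot: [0.648, 0.762, 0.002, 0.002]
ft_force: [-4.6, 3.3, 17.1]
grip_width: 0.0307
grasp_force: 65.4
```

```bash
python3 - <<'E'
from h import *
uv(.1465,.627,.056)
c,R,t=cam('wrist'); save('w4.png',c['image'][110:420,100:460],2)
E
```

```text
t 7.2 at [ 0.6435 -0.045   0.0633] psi 9.21 tilt [-0.001  0.006 -1.   ] F [-4.6  3.3 17.1] w 0.0307 65.4
delta [ 0.0064 -0.0026  0.0242] yaw -0.002 (deg 0.1 )
u 0.1484 v 0.6278
```

View pics/w4.png

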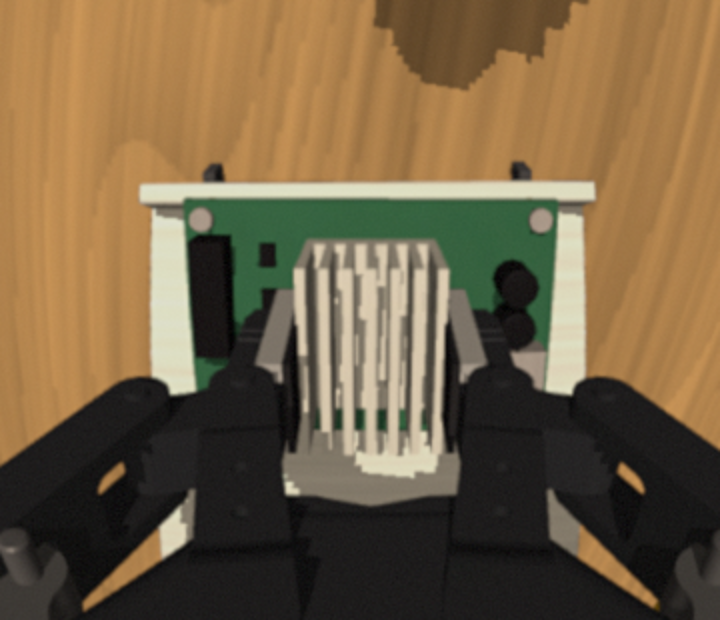

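The board is centred and parallel to the ledge (strip at y≈192), and it is pivoting in the grip. Next I check its tilt numerically.

```bash
cat > tilt.py <<'E'
from h import *
def tilt():
    c,R,t=cam('wrist'); W=wcloud(c,R,t); im=c['image'].astype(int)
    s=np.s_[200:330,180:400]; P=W[s].reshape(-1,3); C=im[s].reshape(-1,3)
    m=(C[:,1]>C[:,0]+25)&(C[:,1]>C[:,2]+10)&np.isfinite(P[:,0]); Q=P[m]
    for _ in range(6):
        A=np.c_[Q[:,:2],np.ones(len(Q))]; k=np.linalg.lstsq(A,Q[:,2],rcond=None)[0]; r=Q[:,2]-A@k; Q=Q[abs(r)<max(.0012,2*r.std())]
    e=np.array([.1616,-.9869]); w=np.array([.9869,.1616]); u=Q[:,:2]@e; v=Q[:,:2]@w; a=np.radians(25)
    h=(Q[:,2]-.05)*np.cos(a)-(u-.1785)*np.sin(a)   # height normal to deck
    x=(u-.1785)*np.cos(a)+(Q[:,2]-.05)*np.sin(a)
    print('n',len(Q),'slope u',np.degrees(np.arctan(k[:2]@e)).round(2),'slope v',np.degrees(np.arctan(k[:2]@w)).round(2),'h',h[x<x.min()+.004].mean().round(4),h[x>x.max()-.004].mean().round(4),'x',x.min().round(4),x.max().round(4),'v',v.min().round(4),v.max().round(4))
    for s0 in (-1,1):
        b=s0*(v-.627)>.03; print(' edge x',np.percentile(x[b],1).round(4))
tilt()
E
python3 tilt.py
```

```text
n 5417 slope u 9.16 slope v 0.14 h 0.0258 0.0095 x -0.0522 0.0091 v 0.5806 0.6762
 edge x -0.0521
 edge x -0.0517
```

Emit:
jog_arm:
  deltas:
    - {"delta_pos": [0.001,-0.001,0.008],"yaw": 0,"fingers": 0}
    - {"delta_pos": [0.002,-0.001,0.016],"yaw": 0,"fingers": 0}
    - {"delta_pos": [0.003,-0.001,0.022],"yaw": 0,"fingers": 0}
    - {"delta_pos": [0.003,-0.001,0.022],"yaw": 0,"fingers": 0}

```text
clock: 7.7
eef_pos: [0.6433, -0.0433, 0.0602]
tool_rot: [0.648, 0.762, 0.003, 0.003]
ft_force: [-11.8, 5.6, 34.5]
grip_width: 0.0314
grasp_force: 69.1
```

```bash
python3 - <<'E'
from tilt import *
uv(.1468,.627,.0561)
E
```

```text
n 5135 slope u 13.01 slope v 0.1 h 0.022 0.0097 x -0.0538 0.0085 v 0.5806 0.6763
 edge x -0.0537
 edge x -0.0529
t 7.75 at [ 0.6433 -0.0432  0.0602] psi 9.24 tilt [ 0.     0.008 -1.   ] F [-11.4   5.2  33. ] w 0.0309 69.1
delta [-0.0006 -0.0029  0.0138] yaw -0.001 (deg 0.1 )
u 0.1466 v 0.6279
```

Emit:
jog_arm:
  deltas:
    - {"delta_pos": [0,0,0.006],"yaw": 0,"fingers": 0}
    - {"delta_pos": [0,0,0.012],"yaw": 0,"fingers": 0}
    - {"delta_pos": [0,0,0.012],"yaw": 0,"fingers": 0}

```text
clock: 8.05
eef_pos: [0.6434, -0.0432, 0.06]
tool_rot: [0.648, 0.762, 0.004, 0.003]
ft_force: [-17.6, 6.3, 48.9]
grip_width: 0.0311
grasp_force: 71.1
```

```bash
python3 - <<'E'
from tilt import *
uv(.1468,.627,.0561)
E
```

```text
n 5120 slope u 13.17 slope v 0.12 h 0.0218 0.0096 x -0.0539 0.0084 v 0.5804 0.6764
 edge x -0.0538
 edge x -0.053
t 8.1 at [ 0.6434 -0.0432  0.06  ] psi 9.24 tilt [-0.    0.01 -1.  ] F [-17.4   6.9  47.7] w 0.0309 71.1
delta [-0.0006 -0.0033  0.0131] yaw -0.001 (deg 0.1 )
u 0.1466 v 0.628
```

```bash
python3 - <<'E'
from h import *
o=bot.get_obs(); R=Ro.from_quat(o['tool_rot']).as_matrix(); print('tool F',R.T@o['ft_force'],'tool M',R.T@o['ft_torque'], o['joint_pos'].round(3))
c,R,t=cam('wrist'); save('w5.png',c['image'][200:350,190:390],4)
E
```

```text
tool F [  9.57508323 -15.56420676 -47.88367887] tool M [3.93473613 1.12638916 0.24709935] [-0.068  0.629  0.147  1.078  0.002  1.341]
```

View pics/w5.png

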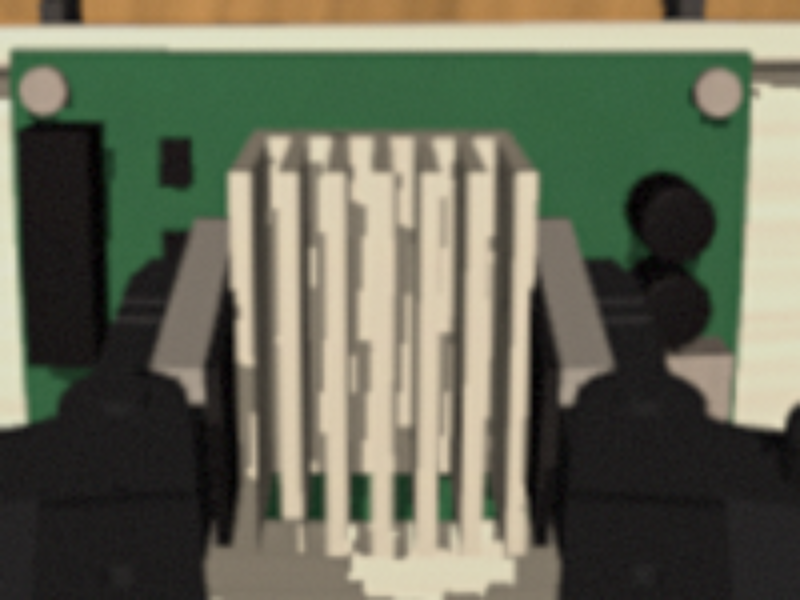

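The right finger's back is wedged on the capacitor at (670,310), so the grip is too low. I'll lift, set the board back on clear bench, regrip higher and try again.

Emit:
jog_arm:
  deltas:
    - {"delta_pos": [0,0,-0.03],"yaw": 0,"fingers": 0}
    - {"delta_pos": [0,0,-0.08],"yaw": 0,"fingers": 0}
    - {"delta_pos": [0,0,-0.2],"yaw": 0,"fingers": 0}
    - {"delta_pos": [0,0,-0.35],"yaw": 0,"fingers": 0}
    - {"delta_pos": [0,0,-0.4],"yaw": 0,"fingers": 0}
    - {"delta_pos": [0,0,-0.4],"yaw": 0,"fingers": 0}

```text
clock: 8.75
eef_pos: [0.6435, -0.045, 0.1719]
tool_rot: [0.648, 0.761, 0.002, 0.003]
ft_force: [0.5, -0.6, -2.2]
grip_width: 0.0307
grasp_force: 64.3
```

```bash
python3 - <<'E'
from tilt import *
go(.50,.085,.17,9.3)
d=np.load('w3.npz')['W'].reshape(-1,3); d=d[np.isfinite(d[:,0])]
m=(d[:,0]>.43)&(d[:,0]<.57)&(d[:,1]>.045)&(d[:,1]<.14); print('z in patch',m.sum(),np.percentile(d[m,2],[1,50,99,100]))
d=np.load('top.npz')['W'].reshape(-1,3); d=d[np.isfinite(d[:,0])]
m=(d[:,0]>.445)&(d[:,0]<.555)&(d[:,1]>.03)&(d[:,1]<.135); print('z in patch top',m.sum(),np.percentile(d[m,2],[1,50,99,100]))
E
```

```text
n 5193 slope u 12.52 slope v 0.17 h 0.1226 0.1098 x -0.005 0.057 v 0.5804 0.676
 edge x -0.005
 edge x -0.0046
t 8.8 at [ 0.642  -0.0448  0.1691] psi 9.18 tilt [-0.001  0.003 -1.   ] F [ 0.4  1.3 -2.9] w 0.0309 64.3
delta [ 0.5028 -0.3982 -0.0043] yaw -0.003 (deg 0.1 )
z in patch 55314 [-0.00133151  0.25295742  0.30190324  0.30408092]
z in patch top 946 [-0.00854478  0.0002591   0.01493619  0.03878555]
```

Emit:
jog_arm:
  deltas:
    - {"delta_pos": [0.5,-0.4,0],"yaw": 0,"fingers": 0}
    - {"delta_pos": [0.5,-0.4,0],"yaw": 0,"fingers": 0}
    - {"delta_pos": [0.5,-0.4,0],"yaw": 0,"fingers": 0}
    - {"delta_pos": [0.5,-0.4,0],"yaw": 0,"fingers": 0}
    - {"delta_pos": [0.5,-0.4,0.15],"yaw": 0,"fingers": 0}
    - {"delta_pos": [0.5,-0.4,0.28],"yaw": 0,"fingers": 0}
    - {"delta_pos": [0.5,-0.4,0.36],"yaw": 0,"fingers": 0}
    - {"delta_pos": [0.5,-0.4,0.42],"yaw": 0,"fingers": 0}
    - {"delta_pos": [0.5,-0.4,0.44],"yaw": 0,"fingers": 0}
    - {"delta_pos": [0.5,-0.4,0.44],"yaw": 0,"fingers": 0}

```text
clock: 9.8
eef_pos: [0.4966, 0.0837, 0.0338]
tool_rot: [0.648, 0.761, -0.002, -0.002]
ft_force: [-0.3, 0.1, -1.3]
grip_width: 0.0309
grasp_force: 64.2
```

```bash
python3 - <<'E'
from h import *
go(.50,.085,.018,9.3)
E
```

```text
t 9.8 at [0.4966 0.0837 0.0338] psi 9.17 tilt [ 0.    -0.005 -1.   ] F [-0.3  0.1 -1.3] w 0.0309 64.2
delta [0.0023 0.0121 0.0527] yaw -0.003 (deg 0.1 )
```

Emit:
jog_arm:
  deltas:
    - {"delta_pos": [0,0,0.02],"yaw": 0,"fingers": 0}
    - {"delta_pos": [0,0,0.03],"yaw": 0,"fingers": 0}
    - {"delta_pos": [-0.006,0,0.037],"yaw": 0,"fingers": 0}
    - {"delta_pos": [-0.013,0,0.045],"yaw": 0,"fingers": 0}
    - {"delta_pos": [-0.02,0,0.052],"yaw": 0,"fingers": 0}
    - {"delta_pos": [-0.024,0,0.058],"yaw": 0,"fingers": 0}
    - {"delta_pos": [-0.024,0,0.062],"yaw": 0,"fingers": 0}
    - {"delta_pos": [-0.024,0,0.062],"yaw": 0,"fingers": 0}

```text
clock: 10.6
eef_pos: [0.5008, 0.0781, 0.0207]
tool_rot: [0.648, 0.762, 0.002, -0.0]
ft_force: [-7.0, 0.7, 20.1]
grip_width: 0.0308
grasp_force: 67.4
```

```bash
python3 - <<'E'
from tilt import *
go(.50,.085,.018,9.3)
E
```

```text
n 5377 slope u 9.7 slope v -0.07 h 0.0487 0.0331 x -0.2006 -0.1396 v 0.4596 0.5549
 edge x -0.2004Traceback (most recent call last):
  File "<stdin>", line 1, in <module>
  File "tilt.py", line 14, in <module>
    tilt()
    ~~~~^^
  File "tilt.py", line 13, in tilt
    b=s0*(v-.627)>.03; print(' edge x',np.percentile(x[b],1).round(4))
                                       ~~~~~~~~~~~~~^^^^^^^^
    return _quantile_unchecked(
        a, q, axis, out, overwrite_input, method, keepdims, weights)
    return _ureduce(a,
                    func=_quantile_ureduce_func,
    ...<5 lines>...
                    overwrite_input=overwrite_input,
                    method=method)
    r = func(a, **kwargs)
    result = _quantile(arr,
                       quantiles=q,
    ...<2 lines>...
                       out=out,
                       weights=wgt)
    slices_having_nans = np.isnan(arr[-1, ...])
                                  ~~~^^^^^^^^^
IndexError: index -1 is out of bounds for axis 0 with size 0
```

Emit:
jog_arm:
  deltas:
    - {"delta_pos": [-0.004,0,0.008],"yaw": 0,"fingers": 0}
    - {"delta_pos": [-0.008,0,0.016],"yaw": 0,"fingers": 0}
    - {"delta_pos": [-0.008,0,0.016],"yaw": 0,"fingers": 0}

```text
clock: 10.95
eef_pos: [0.5019, 0.0737, 0.0166]
tool_rot: [0.649, 0.761, 0.001, 0.002]
ft_force: [-5.5, -4.5, 24.1]
grip_width: 0.0305
grasp_force: 70.6
```

```bash
sed -i '$d' tilt.py; sed -i 's/b=s0.*/b=s0*(v-np.median(v))>.03; print(" edge x",np.percentile(x[b],1).round(4))/' tilt.py; echo '
if __name__=="__main__": tilt()' >>tilt.py; python3 - <<'E'
from tilt import *
tilt()
go(.50,.085,.018,9.3)
E
```

```text
n 5808 slope u 2.99 slope v -0.06 h 0.0486 0.0265 x -0.1998 -0.1409 v 0.4598 0.5553
 edge x -0.1994
 edge x -0.1991
t 11.0 at [0.5019 0.0737 0.0166] psi 9.12 tilt [-0.002  0.004 -1.   ] F [-6.8 -4.4 23.8] w 0.031 70.6
delta [ 0.0383 -0.0003 -0.0048] yaw -0.004 (deg 0.2 )
```

Emit:
jog_arm:
  deltas:
    - {"delta_pos": [-0.005,0,0.006],"yaw": 0,"fingers": 0}
    - {"delta_pos": [-0.005,0,0.006],"yaw": 0,"fingers": 0}
    - {"delta_pos": [-0.005,0,-0.01],"yaw": 0,"fingers": 0}
    - {"delta_pos": [-0.005,0,-0.015],"yaw": 0,"fingers": 0.38}
    - {"delta_pos": [-0.005,0,-0.015],"yaw": 0,"fingers": 0.4}
    - {"delta_pos": [-0.005,0,-0.015],"yaw": 0,"fingers": 0.45}
    - {"delta_pos": [-0.005,0,-0.02],"yaw": 0,"fingers": 0.5}
    - {"delta_pos": [-0.005,0,-0.04],"yaw": 0,"fingers": 0.55}

```text
clock: 11.8
eef_pos: [0.4997, 0.0731, 0.0239]
tool_rot: [0.648, 0.761, -0.001, -0.001]
ft_force: [-0.9, 0.8, 0.2]
grip_width: 0.0472
grasp_force: 0.0
```

```bash
python3 - <<'E'
from tilt import *
tilt()
c,R,t=cam('wrist'); W=wcloud(c,R,t); s=np.s_[180:380,180:400]; P=W[s].reshape(-1,3); C=c['image'].astype(int)[s].reshape(-1,3)
g=(C[:,1]>C[:,0]+25)&(C[:,1]>C[:,2]+10)&(P[:,2]<.02); print('pcb',rect(P[g]))
go(.50,.07,.025,9.3)
E
```

```text
n 5977 slope u 0.01 slope v -0.0 h 0.0491 0.0241 x -0.2001 -0.1428 v 0.4599 0.5551
 edge x -0.1999
 edge x -0.1998
pcb (array([502. ,  74.1]), array([95.4, 64.2]), 9.0)
t 11.9 at [0.5012 0.0732 0.0252] psi 9.18 tilt [-0.     0.001 -1.   ] F [ 0.4 -0.2  0.4] w 0.0468 0.0
delta [-0.01   -0.0055  0.0008] yaw -0.003 (deg 0.1 )
```

Emit:
jog_arm:
  deltas:
    - {"delta_pos": [0.003,0.003,-0.006],"yaw": 0,"fingers": 0.55}
    - {"delta_pos": [0.003,0.003,-0.006],"yaw": 0,"fingers": 0.4}
    - {"delta_pos": [0.003,0.003,-0.006],"yaw": 0,"fingers": 0.2}
    - {"delta_pos": [0.003,0.003,-0.006],"yaw": 0,"fingers": 0}
    - {"delta_pos": [0.003,0.003,-0.006],"yaw": 0,"fingers": 0}
    - {"delta_pos": [0.003,0.003,-0.006],"yaw": 0,"fingers": 0}
    - {"delta_pos": [0.003,0.003,-0.03],"yaw": 0,"fingers": 0}
    - {"delta_pos": [0.003,0.003,-0.12],"yaw": 0,"fingers": 0}
    - {"delta_pos": [0.003,0.003,-0.25],"yaw": 0,"fingers": 0}
    - {"delta_pos": [0.003,0.003,-0.4],"yaw": 0,"fingers": 0}
    - {"delta_pos": [0.003,0.003,-0.48],"yaw": 0,"fingers": 0}
    - {"delta_pos": [0.003,0.003,-0.48],"yaw": 0,"fingers": 0}

```text
clock: 13.1
eef_pos: [0.5037, 0.0744, 0.1725]
tool_rot: [0.648, 0.761, 0.003, 0.003]
ft_force: [0.2, 0.0, -1.7]
grip_width: 0.0304
grasp_force: 59.9
```

```bash
python3 - <<'E'
from tilt import *
tilt()
uv(.160,.627,.165)
E
```

```text
n 5591 slope u 0.06 slope v 0.38 h 0.1809 0.156 x -0.1386 -0.081 v 0.462 0.5574
 edge x -0.1384
 edge x -0.138
t 13.15 at [0.5021 0.0742 0.1699] psi 9.17 tilt [-0.     0.003 -1.   ] F [-0.4  0.5 -2. ] w 0.0306 59.9
delta [-0.5061  0.3994  0.0175] yaw -0.003 (deg 0.1 )
u 0.0079 v 0.5076
```

Emit:
jog_arm:
  deltas:
    - {"delta_pos": [-0.503,0.398,0],"yaw": -0.003,"fingers": 0}
    - {"delta_pos": [-0.503,0.398,0],"yaw": -0.003,"fingers": 0}
    - {"delta_pos": [-0.503,0.398,0],"yaw": -0.003,"fingers": 0}
    - {"delta_pos": [-0.503,0.398,0],"yaw": -0.003,"fingers": 0}
    - {"delta_pos": [-0.503,0.398,0],"yaw": -0.003,"fingers": 0}
    - {"delta_pos": [-0.503,0.398,0.1],"yaw": -0.003,"fingers": 0}
    - {"delta_pos": [-0.503,0.398,0.19],"yaw": -0.003,"fingers": 0}
    - {"delta_pos": [-0.503,0.398,0.24],"yaw": -0.003,"fingers": 0}
    - {"delta_pos": [-0.503,0.398,0.265],"yaw": -0.003,"fingers": 0}
    - {"delta_pos": [-0.503,0.398,0.265],"yaw": -0.003,"fingers": 0}

```text
clock: 14.15
eef_pos: [0.6409, -0.0553, 0.086]
tool_rot: [0.647, 0.762, -0.002, -0.002]
ft_force: [-0.8, -0.3, -1.6]
grip_width: 0.0302
grasp_force: 60.2
```

```bash
python3 - <<'E'
from tilt import *
tilt()
uv(.158,.627,.0804)
E
```

```text
n 5525 slope u -0.07 slope v -0.35 h 0.0392 0.014 x -0.0389 0.0185 v 0.5762 0.6713
 edge x -0.0386
 edge x -0.0388
t 14.2 at [ 0.6421 -0.0554  0.0878] psi 9.33 tilt [ 0.001 -0.003 -1.   ] F [ 0.8 -0.7 -1.3] w 0.0303 60.2
delta [0.0014 0.0078 0.0245] yaw 0.001 (deg -0.0 )
u 0.1584 v 0.6247
```

Emit:
jog_arm:
  deltas:
    - {"delta_pos": [0,0.004,0.015],"yaw": 0,"fingers": 0}
    - {"delta_pos": [0,0.006,0.025],"yaw": 0,"fingers": 0}
    - {"delta_pos": [0.003,0.006,0.033],"yaw": 0,"fingers": 0}
    - {"delta_pos": [0.008,0.006,0.042],"yaw": 0,"fingers": 0}
    - {"delta_pos": [0.014,0.006,0.052],"yaw": 0,"fingers": 0}
    - {"delta_pos": [0.02,0.006,0.062],"yaw": 0,"fingers": 0}
    - {"delta_pos": [0.022,0.006,0.066],"yaw": 0,"fingers": 0}
    - {"delta_pos": [0.022,0.006,0.066],"yaw": 0,"fingers": 0}

```text
clock: 15.0
eef_pos: [0.6457, -0.0478, 0.0745]
tool_rot: [0.647, 0.763, 0.002, 0.002]
ft_force: [-5.1, 3.5, 15.3]
grip_width: 0.0302
grasp_force: 64.1
```

```bash
python3 - <<'E'
from tilt import *
tilt()
uv(.1466,.627,.0657)
E
```

```text
n 4961 slope u 8.97 slope v 0.03 h 0.026 0.0094 x -0.0457 0.0156 v 0.5821 0.6779
 edge x -0.0456
 edge x -0.045
t 15.05 at [ 0.6457 -0.0478  0.0745] psi 9.38 tilt [-0.     0.006 -1.   ] F [-5.   4.1 16.2] w 0.0304 64.1
delta [ 0.0163 -0.0084  0.0291] yaw 0.002 (deg -0.1 )
u 0.1515 v 0.6295
```

Emit:
jog_arm:
  deltas:
    - {"delta_pos": [0.004,-0.003,0.01],"yaw": 0,"fingers": 0}
    - {"delta_pos": [0.008,-0.006,0.02],"yaw": 0,"fingers": 0}
    - {"delta_pos": [0.01,-0.006,0.028],"yaw": 0,"fingers": 0}
    - {"delta_pos": [0.01,-0.006,0.028],"yaw": 0,"fingers": 0}

```text
clock: 15.45
eef_pos: [0.6448, -0.0428, 0.067]
tool_rot: [0.646, 0.763, 0.005, 0.002]
ft_force: [-3.7, 8.4, 18.3]
grip_width: 0.0305
grasp_force: 67.2
```

```bash
python3 - <<'E'
from tilt import *
tilt()
uv(.1466,.627,.0657)
E
```

```text
n 4407 slope u 18.25 slope v 0.07 h 0.017 0.0102 x -0.0491 0.0125 v 0.582 0.6776
 edge x -0.049
 edge x -0.0489
t 15.5 at [ 0.6448 -0.0428  0.067 ] psi 9.47 tilt [ 0.003  0.01  -1.   ] F [-4.3  8.4 17.4] w 0.0305 67.2
delta [-0.0006 -0.0081  0.0043] yaw 0.004 (deg -0.2 )
u 0.1464 v 0.6295
```

Emit:
jog_arm:
  deltas:
    - {"delta_pos": [0.003,-0.003,0.006],"yaw": 0,"fingers": 0}
    - {"delta_pos": [0.006,-0.003,0.012],"yaw": 0,"fingers": 0}
    - {"delta_pos": [0.008,-0.003,0.016],"yaw": 0,"fingers": 0}
    - {"delta_pos": [0.008,-0.003,0.016],"yaw": 0,"fingers": 0}

```text
clock: 15.9
eef_pos: [0.6444, -0.0403, 0.0624]
tool_rot: [0.646, 0.763, 0.006, 0.002]
ft_force: [-2.2, 10.2, 17.5]
grip_width: 0.0305
grasp_force: 68.9
```

```bash
python3 - <<'E'
from tilt import *
tilt()
uv(.1438,.627,.0645)
E
```

```text
n 3923 slope u 23.43 slope v 0.12 h 0.0115 0.0101 x -0.0504 0.0073 v 0.582 0.6776
 edge x -0.0503
 edge x -0.0502
t 15.95 at [ 0.6444 -0.0403  0.0624] psi 9.48 tilt [ 0.004  0.012 -1.   ] F [-2.2  9.7 17.2] w 0.0304 68.9
delta [ 0.0002 -0.0079 -0.0072] yaw 0.004 (deg -0.2 )
u 0.1439 v 0.6294
```

Emit:
jog_arm:
  deltas:
    - {"delta_pos": [0.003,0,0.005],"yaw": 0,"fingers": 0}
    - {"delta_pos": [0.007,0,0.007],"yaw": 0,"fingers": 0}
    - {"delta_pos": [0.011,0,0.009],"yaw": 0,"fingers": 0}
    - {"delta_pos": [0.015,0,0.011],"yaw": 0,"fingers": 0}
    - {"delta_pos": [0.015,0,0.011],"yaw": 0,"fingers": 0}

```text
clock: 16.45
eef_pos: [0.6443, -0.0397, 0.0614]
tool_rot: [0.647, 0.763, 0.004, 0.006]
ft_force: [-4.9, 0.6, 26.0]
grip_width: 0.0305
grasp_force: 70.3
```

```bash
python3 - <<'E'
from tilt import *
tilt()
uv(.1438,.627,.0645)
E
```

```text
n 3740 slope u 24.73 slope v 0.06 h 0.0105 0.0103 x -0.0507 0.0064 v 0.582 0.6777
 edge x -0.0506
 edge x -0.0503
t 16.5 at [ 0.6444 -0.0397  0.0614] psi 9.38 tilt [-0.004  0.013 -1.   ] F [-4.1  1.1 26.1] w 0.0305 70.3
delta [-0.0017 -0.008  -0.0103] yaw 0.002 (deg -0.1 )
u 0.1433 v 0.6295
```

Emit:
jog_arm:
  deltas:
    - {"delta_pos": [0.004,0,-0.005],"yaw": 0,"fingers": 0}
    - {"delta_pos": [0.009,0,-0.006],"yaw": 0,"fingers": 0}
    - {"delta_pos": [0.013,0,-0.004],"yaw": 0,"fingers": 0}
    - {"delta_pos": [0.016,0,-0.002],"yaw": 0,"fingers": 0}
    - {"delta_pos": [0.016,0,-0.002],"yaw": 0,"fingers": 0}

```text
clock: 17.0
eef_pos: [0.644, -0.0378, 0.0606]
tool_rot: [0.648, 0.762, 0.002, 0.007]
ft_force: [0.1, -5.9, 19.1]
grip_width: 0.0302
grasp_force: 69.3
```

```bash
python3 - <<'E'
from tilt import *
tilt()
uv(.1438,.627,.0645)
E
```

```text
n 3743 slope u 24.89 slope v 0.05 h 0.0105 0.0105 x -0.0527 0.0045 v 0.5819 0.6777
 edge x -0.0527
 edge x -0.0522
t 17.05 at [ 0.644  -0.0379  0.0606] psi 9.24 tilt [-0.008  0.012 -1.   ] F [-1.8 -5.2 19.6] w 0.0305 69.3
delta [-0.0081 -0.0077 -0.013 ] yaw -0.001 (deg 0.1 )
u 0.1414 v 0.6294
```

Emit:
jog_arm:
  deltas:
    - {"delta_pos": [0.004,0,0.001],"yaw": 0,"fingers": 0}
    - {"delta_pos": [0.008,0,0.002],"yaw": 0,"fingers": 0}
    - {"delta_pos": [0.011,0,0.003],"yaw": 0,"fingers": 0}
    - {"delta_pos": [0.011,0,0.003],"yaw": 0,"fingers": 0}

```text
clock: 17.45
eef_pos: [0.644, -0.0377, 0.0606]
tool_rot: [0.648, 0.761, 0.0, 0.01]
ft_force: [-0.4, -12.3, 21.5]
grip_width: 0.0307
grasp_force: 69.6
```

```bash
python3 - <<'E'
from tilt import *
tilt()
uv(.1438,.627,.0645)
c,R,t=cam('wrist'); save('w6.png',c['image'][190:300,150:430],2.8)
E
```

```text
n 3804 slope u 24.78 slope v 0.04 h 0.0105 0.0106 x -0.0529 0.0044 v 0.5821 0.6776
 edge x -0.0528
 edge x -0.0527
t 17.5 at [ 0.644  -0.0377  0.0606] psi 9.16 tilt [-0.014  0.013 -1.   ] F [ -1.7 -12.7  21.8] w 0.0305 69.6
delta [-0.0088 -0.008  -0.0131] yaw -0.003 (deg 0.1 )
u 0.1412 v 0.6295
```

View pics/w6.png

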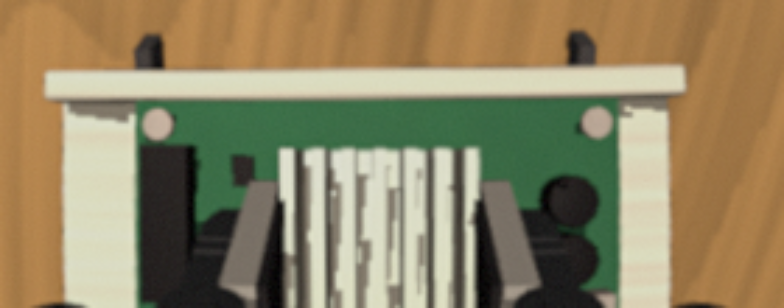

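The board lies flat with its edge along the ledge (strip at y≈85). I'll ease the push off and open slowly.

Emit:
jog_arm:
  deltas:
    - {"delta_pos": [-0.004,0,-0.004],"yaw": 0,"fingers": 0}
    - {"delta_pos": [-0.008,0,-0.008],"yaw": 0,"fingers": 0}
    - {"delta_pos": [-0.008,0,-0.008],"yaw": 0,"fingers": 0.3}
    - {"delta_pos": [-0.008,0,-0.008],"yaw": 0,"fingers": 0.36}
    - {"delta_pos": [-0.008,0,-0.008],"yaw": 0,"fingers": 0.38}
    - {"delta_pos": [-0.008,0,-0.008],"yaw": 0,"fingers": 0.41}
    - {"delta_pos": [-0.008,0,-0.008],"yaw": 0,"fingers": 0.44}
    - {"delta_pos": [-0.008,0,-0.01],"yaw": 0,"fingers": 0.48}

```text
clock: 18.35
eef_pos: [0.6378, -0.0335, 0.0547]
tool_rot: [0.647, 0.762, -0.001, -0.001]
ft_force: [0.1, -0.1, -0.4]
grip_width: 0.0407
grasp_force: 0.0
```

```bash
python3 - <<'E'
from tilt import *
tilt()
uv(.1438,.627,.0645)
E
```

```text
n 3731 slope u 24.81 slope v 0.03 h 0.0105 0.0104 x -0.0529 -0.0034 v 0.58 0.6754
 edge x -0.0526
 edge x -0.0526
t 18.4 at [ 0.6378 -0.0335  0.0548] psi 9.34 tilt [ 0.001 -0.002 -1.   ] F [ 0.3 -0.5  0.1] w 0.0408 0.0
delta [-0.0255  0.0102 -0.0325] yaw 0.001 (deg -0.0 )
u 0.1362 v 0.624
```

Emit:
jog_arm:
  deltas:
    - {"delta_pos": [0,0.01,0],"yaw": 0,"fingers": 0.48}
    - {"delta_pos": [0,0.012,-0.02],"yaw": 0,"fingers": 0.5}
    - {"delta_pos": [0,0.012,-0.06],"yaw": 0,"fingers": 0.55}
    - {"delta_pos": [0,0.012,-0.15],"yaw": 0,"fingers": 0.7}
    - {"delta_pos": [0,0.012,-0.3],"yaw": 0,"fingers": 0.8}
    - {"delta_pos": [0,0.012,-0.45],"yaw": 0,"fingers": 0.8}
    - {"delta_pos": [0,0.012,-0.6],"yaw": 0,"fingers": 0.8}
    - {"delta_pos": [0,0.012,-0.75],"yaw": 0,"fingers": 0.8}
    - {"delta_pos": [0,0.012,-0.85],"yaw": 0,"fingers": 0.8}
    - {"delta_pos": [0,0.012,-0.85],"yaw": 0,"fingers": 0.8}

```text
clock: 19.4
eef_pos: [0.6442, -0.0335, 0.3183]
tool_rot: [0.647, 0.762, 0.004, 0.005]
ft_force: [0.9, -0.3, 0.5]
grip_width: 0.0682
grasp_force: 0.0
```

```bash
python3 - <<'E'
from tilt import *
tilt()
go(.55,.1,.31,-3.3)
c,R,t=cam('wrist'); save('w7.png',c['image'],1.4); np.savez('w7.npz',W=wcloud(c,R,t),im=c['image'])
c,R,t=cam('top'); W=cloud(c,R,t)[142:200,180:250].reshape(-1,3); print('pose top grip', )
m=W[:,2]>.2; print(rect(W[m]),m.sum(),np.percentile(W[m,2],[5,50,95]))
E
```

```text
n 633 slope u -14.1 slope v 1.03 h 0.0106 -0.1258 x 0.0004 0.1782 v 0.5153 0.6749
 edge x 0.0005
 edge x 0.0008
t 19.45 at [ 0.6435 -0.0335  0.3149] psi 9.31 tilt [-0.002  0.008 -1.   ] F [-0.2  0.2 -0.5] w 0.0684 0.0
delta [ 0.4895 -0.2356  0.0137] yaw 0.28 (deg -12.6 )
pose top grip
(array([534.8, 120. ]), array([311.8,  45.4]), 45.3) 200 [0.20950483 0.70125118 0.72330139]
```

View pics/w7.png

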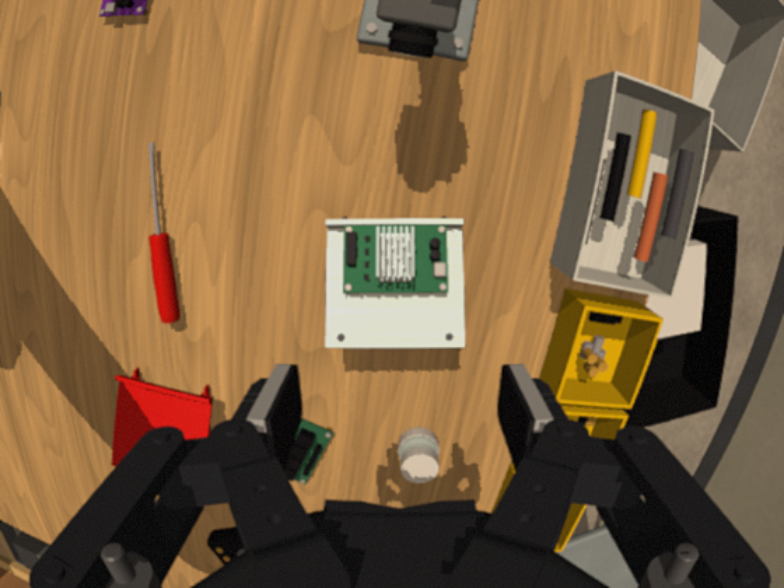

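The board sits square on the easel with its long edge along the ledge (327–463, y≈222). Next is the camera column.

Emit:
jog_arm:
  deltas:
    - {"delta_pos": [0.54,-0.13,0],"yaw": 0.28,"fingers": 0.8}
    - {"delta_pos": [0.54,-0.13,0],"yaw": 0.28,"fingers": 0.8}
    - {"delta_pos": [0.54,-0.13,0],"yaw": 0.28,"fingers": 0.8}
    - {"delta_pos": [0.54,-0.13,0],"yaw": 0.28,"fingers": 0.8}
    - {"delta_pos": [0.54,-0.13,0],"yaw": 0.28,"fingers": 0.8}
    - {"delta_pos": [0.54,-0.13,0],"yaw": 0.28,"fingers": 0.8}

```text
clock: 20.15
eef_pos: [0.5773, 0.1199, 0.3094]
tool_rot: [0.727, 0.687, -0.001, -0.0]
ft_force: [0.6, 0.1, -0.3]
grip_width: 0.0682
grasp_force: 0.0
```

```bash
python3 - <<'E'
from h import *
go(.627,.224,.31,-3.3)
c,R,t=cam('wrist'); save('w8.png',c['image'],1.4); W=wcloud(c,R,t); np.savez('w8.npz',W=W,im=c['image'])
P=W.reshape(-1,3); m=np.isfinite(P[:,0])&(abs(P[:,0]-.627)<.05)&(abs(P[:,1]-.224)<.05)&(P[:,2]>.11)
P=P[m]; print(np.histogram(P[:,2],np.arange(.11,.3,.01)))
E
```

```text
t 20.15 at [0.5773 0.1199 0.3094] psi -3.26 tilt [-0.001 -0.002 -1.   ] F [ 0.6  0.1 -0.3] w 0.0682 0.0
delta [ 0.356   0.1457 -0.0027] yaw 0.001 (deg -0.0 )
(array([  20,  100,   96,  191, 1058,  548,   45,   69,   76,   85,  181,
       1252,    0,    0,    0,    0,    0,    0]), array([0.11, 0.12, 0.13, 0.14, 0.15, 0.16, 0.17, 0.18, 0.19, 0.2 , 0.21,
       0.22, 0.23, 0.24, 0.25, 0.26, 0.27, 0.28, 0.29]))
```

View pics/w8.png

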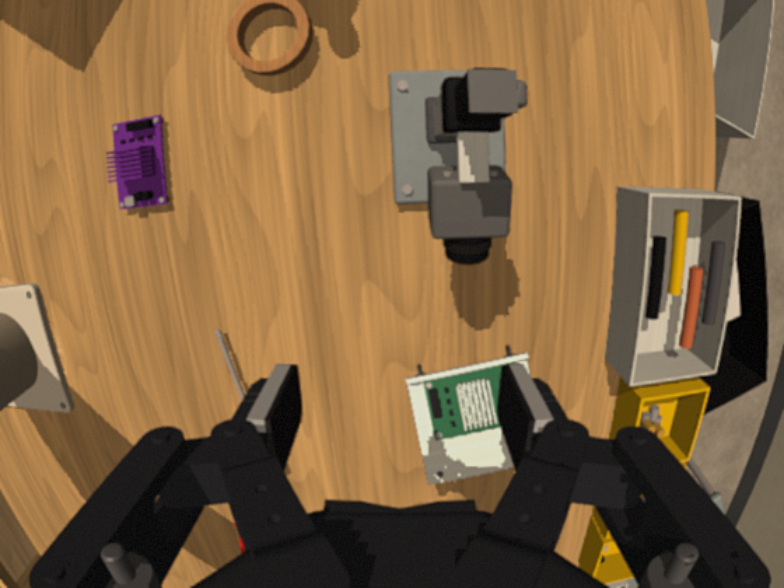

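The grip top is at (492,90), with the button on its +x side at (521,95). I'll fit it now.

```bash
python3 - <<'E'
from h import *
P=np.load('w8.npz')['W'].reshape(-1,3)
m=np.isfinite(P[:,0])&(abs(P[:,0]-.627)<.06)&(abs(P[:,1]-.224)<.05)&(P[:,2]>.11);P=P[m]
T=P[P[:,2]>.222]; print('top',len(T),rect(T),np.percentile(T[:,2],[5,50,95]))
B=P[(P[:,2]>.18)&(P[:,2]<.219)]; print('btn/side',B.min(0),B.max(0))
H=P[(P[:,2]>.148)&(P[:,2]<.165)]; print('head',rect(H),np.percentile(H[:,2],[5,50,95]))
Bt=B[(B[:,2]>.205)]; print(Bt.min(0),Bt.max(0),np.percentile(Bt[:,2],[50,95]),rect(Bt))
E
```

```text
top 1140 (array([629.7, 226.8]), array([24.8, 25. ]), 89.2) [0.22378435 0.2263577  0.22764221]
btn/side [0.61692629 0.21389969 0.18006055] [0.64900196 0.24050859 0.21898667]
head (array([628.3, 209.8]), array([55.2, 71.5]), 0.1) [0.15049132 0.15816802 0.1642693 ]
[0.61692629 0.21389969 0.20504853] [0.64900196 0.24050859 0.21898667] [0.21354571 0.21880991] (array([633. , 227.1]), array([26.5, 32. ]), 89.3)
```

```bash
python3 -c "
from h import *
go(.630,.2268,.31,-0.7)"
```

```text
t 20.2 at [0.5777 0.1192 0.3095] psi -3.33 tilt [-0.001 -0.001 -1.   ] F [-0.2 -0.   0. ] w 0.0684 0.0
delta [ 0.3681  0.1534 -0.0022] yaw -0.058 (deg 2.6 )
```

Emit:
jog_arm:
  deltas:
    - {"delta_pos": [0.368,0.153,0],"yaw": -0.058,"fingers": 0.8}
    - {"delta_pos": [0.368,0.153,0],"yaw": -0.058,"fingers": 0.8}
    - {"delta_pos": [0.368,0.153,0],"yaw": -0.058,"fingers": 0.8}
    - {"delta_pos": [0.368,0.153,0],"yaw": -0.058,"fingers": 0.8}
    - {"delta_pos": [0.368,0.153,0],"yaw": -0.058,"fingers": 0.8}

```text
clock: 20.7
eef_pos: [0.6304, 0.2263, 0.3091]
tool_rot: [0.712, 0.702, -0.001, -0.0]
ft_force: [0.3, -1.5, -0.1]
grip_width: 0.0684
grasp_force: 0.0
```

```bash
python3 - <<'E'
from h import *
go(.630,.2268,.178,-0.7)
c,R,t=cam('wrist'); W=wcloud(c,R,t); P=W.reshape(-1,3)
m=np.isfinite(P[:,0])&(abs(P[:,0]-.63)<.03)&(abs(P[:,1]-.224)<.04)&(P[:,2]>.222)&(P[:,2]<.235); T=P[m]; print('top',m.sum(),rect(T) if m.sum()>5 else '')
go(.630,.2268,.178,-0.7)
E
```

```text
t 20.7 at [0.6304 0.2263 0.3091] psi -0.77 tilt [-0.001 -0.002 -1.   ] F [ 0.3 -1.5 -0.1] w 0.0684 0.0
delta [ 0.0022 -0.0007  0.4369] yaw -0.001 (deg 0.1 )
top 1029 (array([629.7, 228.4]), array([23.9, 24.6]), 88.2)
t 20.75 at [0.6302 0.2259 0.3098] psi -0.8 tilt [-0.001 -0.001 -1.   ] F [-0.6 -1.   1.1] w 0.0687 0.0
delta [ 3.500e-03 -3.000e-04  4.395e-01] yaw -0.002 (deg 0.1 )
```

Emit:
jog_arm:
  deltas:
    - {"delta_pos": [0.005,0,0.12],"yaw": 0.01,"fingers": 0.8}
    - {"delta_pos": [0.005,0,0.24],"yaw": 0.01,"fingers": 0.75}
    - {"delta_pos": [0.005,0,0.33],"yaw": 0.01,"fingers": 0.7}
    - {"delta_pos": [0.005,0,0.39],"yaw": 0.01,"fingers": 0.65}
    - {"delta_pos": [0.005,0,0.425],"yaw": 0.01,"fingers": 0.6}
    - {"delta_pos": [0.005,0,0.438],"yaw": 0.01,"fingers": 0.55}
    - {"delta_pos": [0.005,0,0.438],"yaw": 0.01,"fingers": 0.55}
    - {"delta_pos": [0.005,0,0.438],"yaw": 0.01,"fingers": 0.55}

```text
clock: 21.55
eef_pos: [0.6306, 0.2291, 0.1808]
tool_rot: [0.714, 0.7, 0.001, 0.001]
ft_force: [0.3, -0.2, -0.4]
grip_width: 0.0472
grasp_force: 0.0
```

```bash
python3 - <<'E'
from h import *
go(.630,.2274,.178,-0.8)
E
```

```text
t 21.55 at [0.6306 0.2291 0.1808] psi -1.16 tilt [ 0.001  0.003 -1.   ] F [ 0.3 -0.2 -0.4] w 0.0472 0.0
delta [-0.0057 -0.0019  0.0092] yaw -0.008 (deg 0.4 )
```

Close on the grip and button.

Emit:
jog_arm:
  deltas:
    - {"delta_pos": [-0.004,-0.001,0],"yaw": 0,"fingers": 0.4}
    - {"delta_pos": [-0.004,-0.001,0],"yaw": 0,"fingers": 0.3}
    - {"delta_pos": [-0.004,-0.001,0],"yaw": 0,"fingers": 0.2}
    - {"delta_pos": [-0.004,-0.001,0],"yaw": 0,"fingers": 0}
    - {"delta_pos": [-0.004,-0.001,0],"yaw": 0,"fingers": 0}
    - {"delta_pos": [-0.004,-0.001,0],"yaw": 0,"fingers": 0}
    - {"delta_pos": [-0.004,-0.001,0],"yaw": 0,"fingers": 0}

```text
clock: 22.25
eef_pos: [0.6292, 0.2282, 0.1811]
tool_rot: [0.714, 0.7, 0.001, 0.0]
ft_force: [-2.5, -1.3, 6.5]
grip_width: 0.0236
grasp_force: 60.1
```

```bash
python3 - <<'E'
from h import *
go(.630,.2274,.278,-0.8)
E
```

```text
t 22.25 at [0.6292 0.2282 0.1811] psi -1.07 tilt [ 0.001  0.001 -1.   ] F [-2.5 -1.3  6.5] w 0.0236 60.1
delta [-0.0024  0.003  -0.3229] yaw -0.006 (deg 0.3 )
```

Emit:
jog_arm:
  deltas:
    - {"delta_pos": [-0.002,0,-0.02],"yaw": 0,"fingers": 0}
    - {"delta_pos": [-0.002,0,-0.05],"yaw": 0,"fingers": 0}
    - {"delta_pos": [-0.002,0,-0.085],"yaw": 0,"fingers": 0}
    - {"delta_pos": [-0.002,0,-0.12],"yaw": 0,"fingers": 0}
    - {"delta_pos": [-0.002,0,-0.155],"yaw": 0,"fingers": 0}
    - {"delta_pos": [-0.002,0,-0.19],"yaw": 0,"fingers": 0}
    - {"delta_pos": [-0.002,0,-0.225],"yaw": 0,"fingers": 0}
    - {"delta_pos": [-0.002,0,-0.26],"yaw": 0,"fingers": 0}
    - {"delta_pos": [-0.002,0,-0.285],"yaw": 0,"fingers": 0}
    - {"delta_pos": [-0.002,0,-0.3],"yaw": 0,"fingers": 0}
    - {"delta_pos": [-0.002,0,-0.3],"yaw": 0,"fingers": 0}

```text
clock: 23.35
eef_pos: [0.6292, 0.2281, 0.2708]
tool_rot: [0.714, 0.7, 0.001, -0.0]
ft_force: [-1.4, 5.7, -3.8]
grip_width: 0.0233
grasp_force: 60.0
```

```bash
python3 - <<'E'
from h import *
go(.630,.2274,.281,-0.8)
E
```

```text
t 23.35 at [0.6292 0.2281 0.2708] psi -1.09 tilt [ 0.002  0.001 -1.   ] F [-1.4  5.7 -3.8] w 0.0233 60.0
delta [-0.0024  0.0029 -0.0339] yaw -0.007 (deg 0.3 )
```

Emit:
jog_arm:
  deltas:
    - {"delta_pos": [0,0,-0.015],"yaw": 0,"fingers": 0}
    - {"delta_pos": [0,0,-0.028],"yaw": 0,"fingers": 0}
    - {"delta_pos": [0,0,-0.036],"yaw": 0,"fingers": 0}
    - {"delta_pos": [0,0,-0.042],"yaw": 0,"fingers": 0}
    - {"delta_pos": [0,0,-0.042],"yaw": 0,"fingers": 0}
    - {"delta_pos": [0,0,-0.042],"yaw": 0,"fingers": 0}

```text
clock: 23.95
eef_pos: [0.6291, 0.2281, 0.2812]
tool_rot: [0.714, 0.7, -0.0, -0.001]
ft_force: [-0.6, 5.3, -7.7]
grip_width: 0.0233
grasp_force: 61.8
```

```bash
python3 - <<'E'
from h import *
go(.630,.2274,.281,-0.8)
c,R,t=cam('scene'); save('s2.png',c['image'][120:320,200:420],3)
E
```

```text
t 23.95 at [0.6291 0.2281 0.2812] psi -1.09 tilt [ 0.001 -0.002 -1.   ] F [-0.6  5.3 -7.7] w 0.0233 61.8
delta [-0.0024  0.003   0.0007] yaw -0.006 (deg 0.3 )
```

View pics/s2.png

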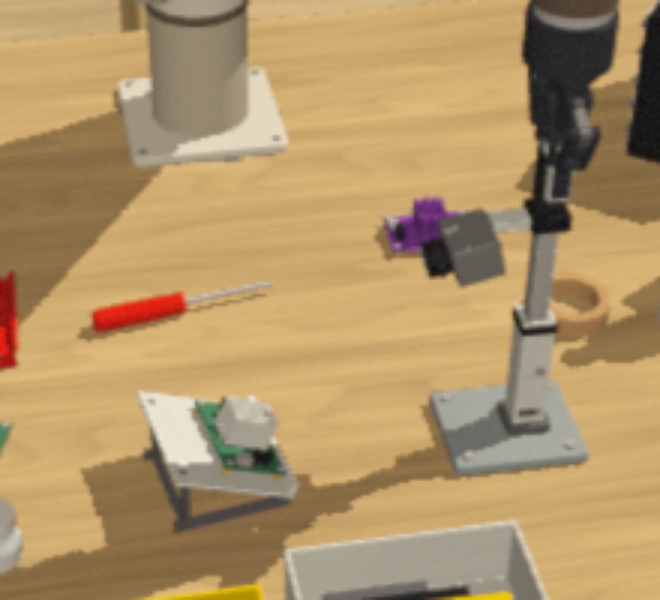

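The column is drawn up 100 mm to the stop, held by the grip, and the board is on the easel. I'll add a small upward preload and hand in.

Emit:
jog_arm:
  deltas:
    - {"delta_pos": [0,0,-0.006],"yaw": 0,"fingers": 0}
    - {"delta_pos": [0,0,-0.006],"yaw": 0,"fingers": 0}
    - {"delta_pos": [0,0,-0.006],"yaw": 0,"fingers": 0}

```text
clock: 24.3
eef_pos: [0.629, 0.2281, 0.2812]
tool_rot: [0.714, 0.7, -0.001, -0.001]
ft_force: [0.8, 5.3, -13.4]
grip_width: 0.0231
grasp_force: 60.4
```

```bash
python3 - <<'E'
from h import *
go(.630,.2274,.281,-0.8)
print(bot.job_done())
E
```

```text
t 24.3 at [0.629  0.2281 0.2812] psi -1.09 tilt [-0.    -0.004 -1.   ] F [  0.8   5.3 -13.4] w 0.0231 60.4
delta [-0.0023  0.0032  0.0007] yaw -0.006 (deg 0.3 )
the job is handed in; nothing more can be done
None
```

The job is handed in at 24.3 s: the power board lies flat and square on the easel against the ledge (second try; a first, too-low grip caught a capacitor, so I set the board on the bench and regripped), and the camera is held by the grip at the second stop; no verdict was shown.

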